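# Last ball out of the turntable race

### The arm

A 7-joint arm with a two-finger parallel gripper is mounted at the origin on the work surface. World frame = base frame: x ahead of the robot, y to its left, z up, the work surface at z = 0. Lengths are in m, angles in rad, forces in N, time in s.
With the tool pointing down it reaches from about 0.425 to 0.875 m from the base axis. Payload 8.4 kg.
Tool frame: the origin (TCP) lies at the very end of the fingers, on their centre line; the grasp point (between the pads) lies 19 mm behind it (r.grip_depth is the distance from the TCP to the grasp point, in m); x points along the fingers, y is the direction in which the jaws open and shut, and the axes are right-handed (so a half turn about x gives the same grasp; the last joint's range is limited). The gripper opens to 85 mm and grips with 20 to 120 N. Pads are 22 mm wide; open, the fingers measure 114 mm over their backs; the gripper's body (76 mm by 85 mm) begins 54 mm behind the grasp point. The pads swing forward as they close: fully open they stand 13 mm farther back than shut.
Start: joints at [1.135, 0.333, 0.04, 1.465, -0.013, 1.343, -0.059], TCP at [0.215, -0.613, 0.231] pointing down, gripper open.
Joint ranges: [-2.58, 2.58], [-0.38, 2.09], [-1.3, 1.39], [0.25, 2.4], [-1.5, 4.64], [0.08, 2.09], [-2.65, 2.65]. Speed limits (rad/s): [2.22, 2.22, 2.79, 2.79, 3.14, 3.14, 3.14].

### API

Orientations are given as a unit quaternion [w, x, y, z].
In Python, from rig import r gives the robot as it stands. Calls block until the motion is done:
- r.move_ptp(position, orientation): joint-space move of the TCP to a pose.
- r.move_l(position, rot=None, velocity=0.15): straight line of the TCP; rot=None keeps the orientation; velocity is the mean speed in m/s.
- r.move_j(angles): joint-space move.
- r.release() and r.close(): open the fingers fully, or close them until they stop; the grip force is fixed at half the most.
- r.hold(seconds).
- r.solve_ik(position, orientation): joint angles nearest the present ones, or None.
- r.get_state(): the state.
- r.get_image(name): name is "scene" or "top" or "wrist"; returns the picture (480x640x3 uint8, blue, green, red); there is no depth.
- r.camera_model(name): a dict with "K" (3x3 intrinsics, pixels), "camera_from_world" (4x4, takes a point from world to camera coordinates). Camera axes: x right, y down, z forward; pixel columns grow to the right and rows downward; lengths in m; the calibration is good to about 2 mm. A picture is of the moment at which its call begins: read the wrist's pose just before it. camera_model takes no time and is no camera call; for the wrist camera it gives the pose at the moment of the call.
A pose or a line that the arm cannot do raises r.MotionError and nothing moves.
- r.close_job(): hands the job in, once; it reports no verdict.
The state is a dict: "t": time; "joint_pos": joint angles; "dq": joint speeds; "effort": joint torques, N m; "tcp_pos": TCP position; "orientation": TCP orientation; "ft_force": force on the tool from outside, world axes, zero at the start; "torque": the same for the moment, N m; "width": finger opening in m.
Only numpy, scipy, OpenCV 4.12 (cv2) and the standard library are available. Lean on these libraries where they do the work, as an engineer would, in place of code of your own. Each camera call takes 0.05 s, during which the arm holds its last target.

### The job

The modelling turntable is stripped for cleaning and one steel ball is still in its ball race, held down by the keeper plates. Push the ball round the race to the gap in the plates, lift it out there, and set it down in the empty hole of the wooden ball rack, leaving the balls already in the rack in their holes.

Things in the scene. Friction and masses are not known exactly. Their poses are not given: they have to be found in the camera images.
- base: Turntable base, fixed: round black cast-iron housing, 300 mm across, head removed. Origin on its axis at table level, z up. In its top a ring-shaped raceway: flat floor 45 mm above the table, middle line of radius 110 mm about the axis, 53 mm wide between walls that rise to 87.5 mm. Inside the inner wall it is solid, with a spindle stub (12 mm radius, top 105 mm above the table) in the middle.
- keeper: Keeper plates, fixed on the base: two flat steel rings, 87.5 to 91 mm above the table, that overhang the raceway and leave a slot 40 mm wide over its middle line; the ball cannot rise through it. Both are cut away over the same 60 degrees: the gap, where the raceway is open at its full 53 mm. Origin on the turntable's axis at the plates' underside; x points to the gap's middle, z up.
- gap_mid (a point): Middle of the gap: where the ball's centre is when it lies there, on the raceway's middle line 70 mm above the table. The plates end 57 mm from here both ways along the track. The ball clears them when within 30 mm of here. Fingers reach its middle only inside the raceway, ahead of and behind it along the track, so the nearer the middle, the more room for them.
- ball: The ball still in the race: polished steel, 50 mm across, about 0.5 kg. Its origin (a point of its surface) turns as it rolls: use point ball_center. It lies on the raceway floor, centre 70 mm above the table, top 4 mm above the plates, with 1.5 mm of play to each wall. Old grease slows it: let go at 0.1 m/s it rolls on some 5 mm, at 0.2 m/s some 20 mm.
- ball_center (a point): Centre of the ball still in the race.
- rack: Ball rack, fixed: plain wooden board 270 x 85 mm, 26 mm thick, with four round holes 31 mm across in a row along its x axis, at -96, -32, +32 and +96 mm. Origin under its centre on the table, z up. All holes but the one at +32 mm hold balls.
- rack_hole (a point): Middle of the rack's empty hole (at +32 mm) at the board's top face, 26 mm above the table; its axes are the rack's. A ball seated in it has its centre 20 mm above this point. The neighbouring balls' centres are 64 mm away on both sides along the rack's x axis; along its y axis there is free room for fingers.
- clean1_center (a point): Centre of a steel ball, 50 mm, already seated in the rack's hole at -96 mm.
- clean2_center (a point): Centre of a steel ball, 50 mm, already seated in the rack's hole at -32 mm.
- clean3_center (a point): Centre of a steel ball, 50 mm, already seated in the rack's hole at +96 mm.
Mind the look-alikes: they are no part of the job. Leave any orange or turquoise look-alike of the ball alone.

How it is judged:
On the way, in this order (a step that is already met when the one before it is completed fails the run):
1. the ball has been run round to the gap, still down on the raceway's floor (horizontal distance between ball_center and gap_mid below 0.033 m and height (world z) of ball_center below 0.075 m), for 0.1 s.
2. the ball is held in the fingers, lifted clear of the race (height (world z) of ball_center above 0.12 m and contact force between the fingers and ball above 1 N), for 0.1 s.
3. the ball is lowered to the empty hole while still held, not dropped from above (horizontal distance between ball_center and rack_hole below 0.012 m and z of ball_center in the frame of rack_hole below 0.034 m and contact force between the fingers and ball above 0.5 N), for 0.05 s.
At the end, for the whole second after the job is handed in: The ball sits at rest in the rack's formerly empty hole (centre within 5 mm of the hole's middle and no more than 24 mm above the board), let go, and the three other balls are still in their holes (horizontal distance between ball_center and rack_hole below 0.005 m and z of ball_center in the frame of rack_hole below 0.024 m and linear speed of ball below 0.03 m/s and distance of each of clean1_center, clean2_center, clean3_center from where it was at the start of the episode below 0.005 m); the robot touches nothing.
It fails at once if a ball already in the rack is knocked out of its hole (distance of any of clean1_center, clean2_center, clean3_center from where it was at the start of the episode above 0.015 m).
It fails at once if the ball is forced up through the slot between the plates away from the gap (height (world z) of ball_center between 0.078 and 0.09 m and horizontal distance between ball_center and base between 0.098 and 0.122 m and horizontal distance between ball_center and gap_mid above 0.05 m).
It also fails if it takes over 58 s, if anything falls off the work surface, if the arm or the gripper's body presses on something with over 40 N, if the wrist force passes 120 N, or if a joint passes its speed limit or range.

## Working session

There is one attempt and no reset: what is moved stays moved. The work goes in short steps, each a Python script; the robot and the scene stay as the last script left them, time stands still between calls to the robot, and variables do not carry over. Pictures are saved under pics/ and viewed, and the job is handed in when it is done.

```bash
ls; mkdir -p pics
python3 - <<'E'
from rig import r
import cv2
for n in ["scene","top","wrist"]:
    m=r.camera_model(n); im=r.get_image(n); cv2.imwrite(f"pics/{n}0.png",im)
    print(n,m["K"],m["camera_from_world"])
s=r.get_state(); print(s)
E
```

```text
pics
scene [[502.14397548   0.         314.37894285]
 [  0.         502.14397548 247.53224122]
 [  0.           0.           1.        ]] [[ 0.3252188   0.94563757  0.00152233 -0.14270697]
 [ 0.59078578 -0.20192246 -0.78115266 -0.18376281]
 [-0.73837991  0.2549449  -0.62433821  1.29177295]
 [ 0.          0.          0.          1.        ]]
top [[575.40295548   0.         309.22367683]
 [  0.         575.40295548 242.08038777]
 [  0.           0.           1.        ]] [[-0.00433377 -0.9999718   0.00613331 -0.03716692]
 [-0.99697822  0.00384492 -0.0775864   0.45392596]
 [ 0.07756063 -0.00645102 -0.99696677  1.1701813 ]
 [ 0.          0.          0.          1.        ]]
wrist [[428.56171916   0.         314.33311455]
 [  0.         428.56171916 248.26846715]
 [  0.           0.           1.        ]] [[ 0.33119649 -0.94356117 -0.00109378 -0.64894602]
 [-0.90050049 -0.31642766  0.29828243 -0.03870629]
 [-0.28179382 -0.09780514 -0.95447703  0.38102175]
 [ 0.          0.          0.          1.        ]]
{'t': 0.15, 'joint_pos': array([ 1.13477426,  0.3337916 ,  0.03986583,  1.46604419, -0.01338785,
        1.34329676, -0.05849746]), 'dq': array([ 0.00131009, -0.0023097 ,  0.00107802, -0.00363328,  0.00024522,
        0.00072988, -0.00123907]), 'effort': array([ 1.22844092e-03, -6.59051156e+01,  1.36659242e+00, -4.05870545e+01,
        1.67977583e-02,  9.75341129e-03,  9.39309098e-05]), 'tcp_pos': array([ 0.21468557, -0.61315738,  0.2306094 ]), 'orientation': array([-0.11808454, -0.69699493, -0.11895933,  0.69721072]), 'ft_force': array([-0.60466086, -0.37003717,  0.4220712 ]), 'torque': array([ 0.00598358,  0.01583327, -0.06957485]), 'width': 0.08538341689383568}
```

View pics/top0.png

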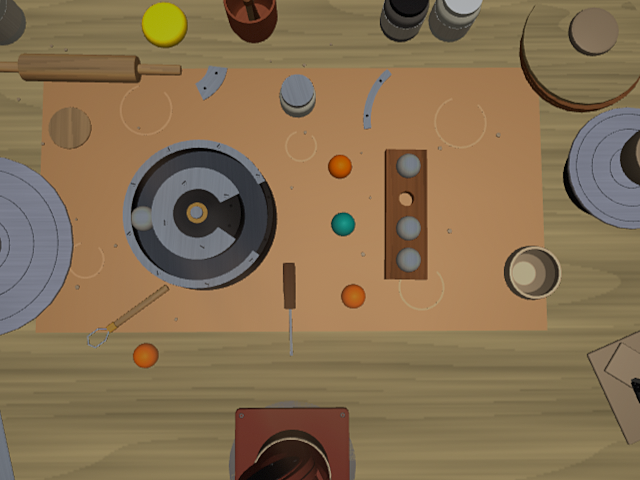

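View pics/scene0.png

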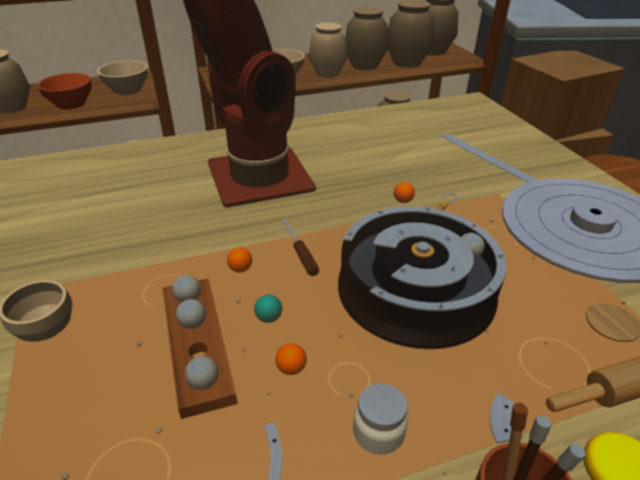

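View pics/wrist0.png

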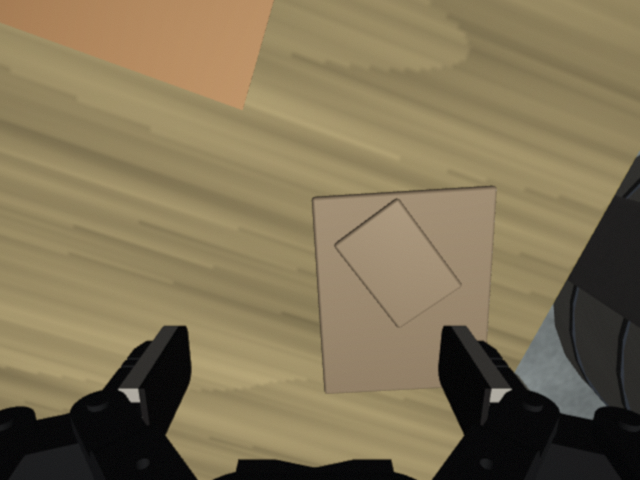

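Run:
```python
import cv2
im=cv2.imread("pics/top0.png")
c=im[130:300,110:290]; cv2.imwrite("pics/crop_a.png",cv2.resize(c,(720,600)[:2] if 0 else (635,600),interpolation=cv2.INTER_CUBIC))
c=im[140:290,310:440]; cv2.imwrite("pics/crop_b.png",cv2.resize(c,(520,600),interpolation=cv2.INTER_CUBIC))
im=cv2.imread("pics/scene0.png")
c=im[200:350,330:510]; cv2.imwrite("pics/crop_c.png",cv2.resize(c,(720,600),interpolation=cv2.INTER_CUBIC))
```

```text
(no output)
```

View pics/crop_a.png

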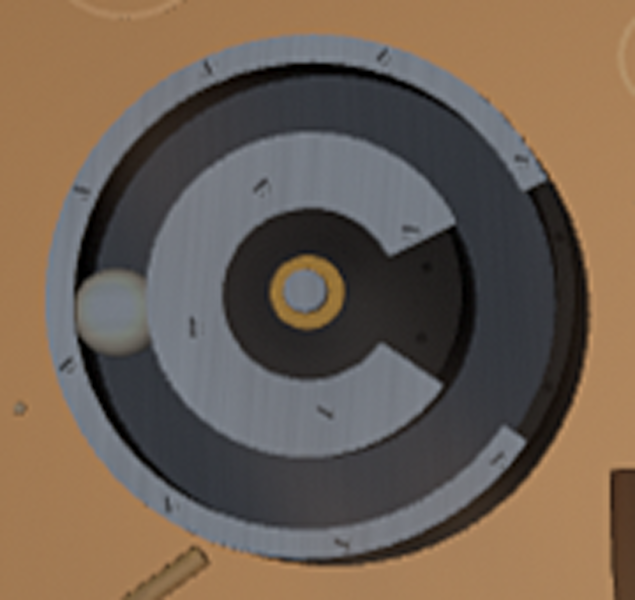

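View pics/crop_b.png

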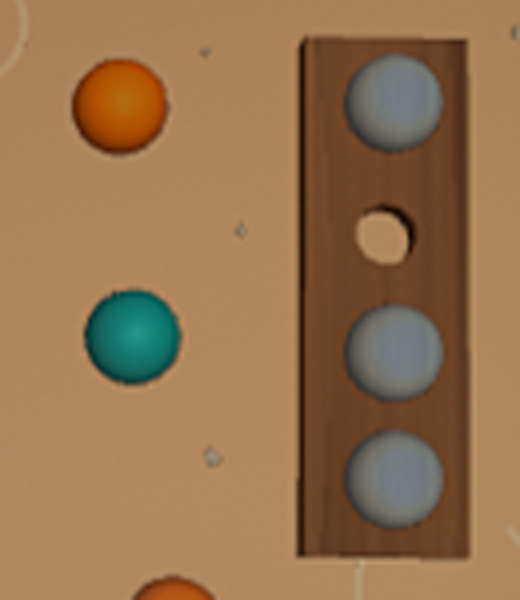

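View pics/crop_c.png

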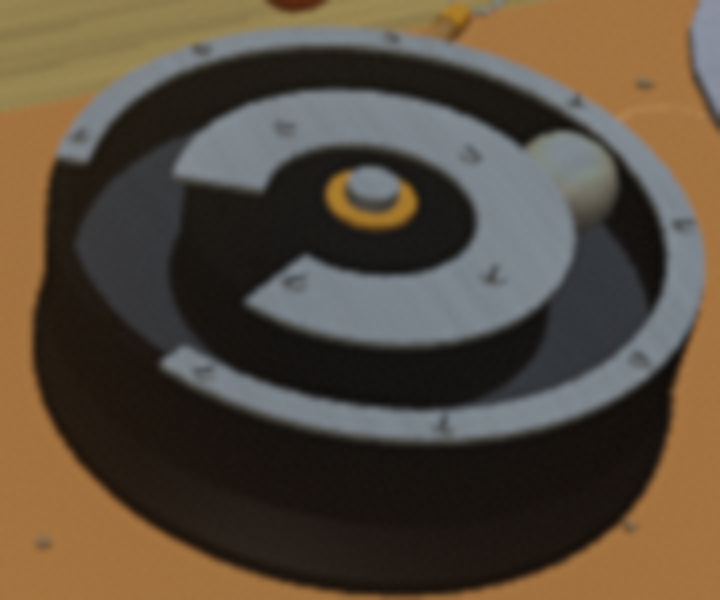

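```bash
cat > h.py <<'E'
import numpy as np, cv2
from rig import r
M={}
def model(n):
    return r.camera_model(n)
def cast(n,uv,z,m=None):
    m=m or model(n); K=m["K"]; T=np.array(m["camera_from_world"]); R=T[:3,:3]; t=T[:3,3]
    uv=np.atleast_2d(np.asarray(uv,float))
    d=np.c_[uv,np.ones(len(uv))]@np.linalg.inv(K).T@R; c=-R.T@t
    s=(z-c[2])/d[:,2]
    return c+d*s[:,None]
def proj(n,P,m=None):
    m=m or model(n); T=np.array(m["camera_from_world"]); P=np.atleast_2d(P)
    q=(P@T[:3,:3].T+T[:3,3])@np.array(m["K"]).T
    return q[:,:2]/q[:,2:]
def circfit(P):
    from scipy.optimize import least_squares
    f=lambda p:np.hypot(P[:,0]-p[0],P[:,1]-p[1])-p[2]
    s=least_squares(f,[*P.mean(0)[:2],.1],loss='soft_l1',f_scale=.001)
    return s.x,np.abs(s.fun).mean()
E
python3 - <<'E'
from h import *
for n,box in (("top",(120,135,285,300)),("scene",(330,200,510,350))):
    im=cv2.imread(f"pics/{n}0.png"); hsv=cv2.cvtColor(im,cv2.COLOR_BGR2HSV)
    x0,y0,x1,y1=box
    m=np.zeros(im.shape[:2],np.uint8)
    m[y0:y1,x0:x1]=cv2.inRange(hsv,(0,0,85),(180,80,255))[y0:y1,x0:x1]
    cv2.imwrite(f"pics/m_{n}.png",cv2.resize(m[y0:y1,x0:x1],None,fx=3.3,fy=3.3))
    cs,_=cv2.findContours(m,cv2.RETR_CCOMP,cv2.CHAIN_APPROX_NONE)
    for c in cs:
        if len(c)<60: continue
        P=cast(n,c[:,0,:],.091); f,e=circfit(P); print(n,len(c),cv2.contourArea(c),f,e)
E
```

```text
top 1064 7033.0 [0.50619258 0.17900427 0.12991717] 0.024309819204155352
scene 370 3147.0 [0.50668293 0.18668101 0.08698151] 0.01637010397227122
scene 640 2171.0 [0.50573513 0.18319098 0.14245682] 0.0072782028205471165
scene 63 140.5 [0.54111477 0.53445131 0.16494523] 0.0045084064778761045
```

View pics/m_top.png

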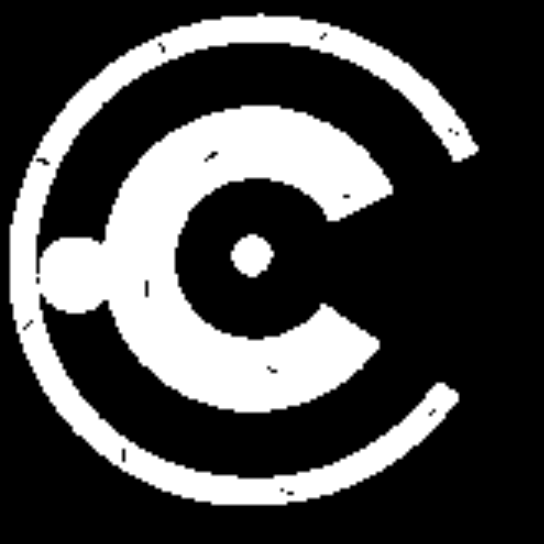

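View pics/m_scene.png

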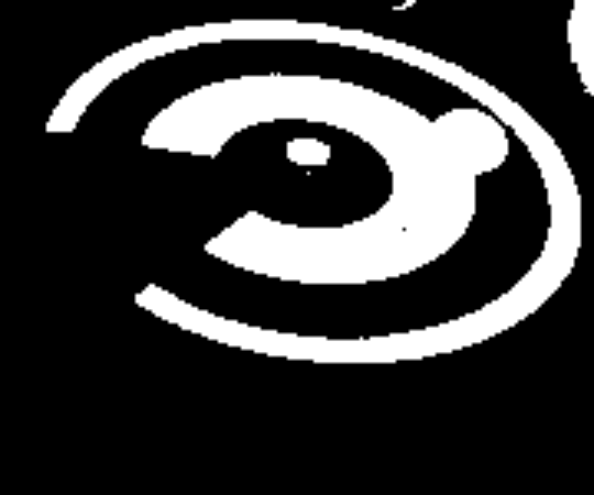

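Run:
```python
from h import *
for n,box in (("top",(120,135,285,300)),("scene",(330,200,510,350))):
    im=cv2.imread(f"pics/{n}0.png"); hsv=cv2.cvtColor(im,cv2.COLOR_BGR2HSV)
    x0,y0,x1,y1=box
    m=np.zeros(im.shape[:2],np.uint8)
    m[y0:y1,x0:x1]=cv2.inRange(hsv,(0,0,85),(180,80,255))[y0:y1,x0:x1]
    cs,_=cv2.findContours(m,cv2.RETR_CCOMP,cv2.CHAIN_APPROX_NONE)
    P=cast(n,np.vstack([c[:,0,:] for c in cs]),.091)[:,:2]
    for R in (.09,.147):
        c=np.array([.506,.182])
        for k in range(6):
            d=np.hypot(*(P-c).T); s=abs(d-R)<(.012 if k<3 else .004)
            f,e=circfit(P[s]); c=f[:2]; R=f[2]
        print(n,f,e,s.sum())
    # gap angle: mask points at radii
    ys,xs=np.nonzero(m); Q=cast(n,np.c_[xs,ys],.091)[:,:2]-c; rr=np.hypot(*Q.T); a=np.degrees(np.arctan2(Q[:,1],Q[:,0]))%360
    for lo,hi in ((.06,.085),(.135,.145)):
        b=np.sort(a[(rr>lo)&(rr<hi)]); g=np.diff(b); i=g.argmax(); print(n,lo,b[i],b[i+1],(b[i]+b[i+1])/2)
# ball tops, rack balls
im=cv2.imread("pics/top0.png"); hsv=cv2.cvtColor(im,cv2.COLOR_BGR2HSV)
m=cv2.inRange(hsv,(0,0,85),(180,80,255)); m[:,:380]=0;m[:,432:]=0;m[:140]=0;m[285:]=0
cs,_=cv2.findContours(m,cv2.RETR_EXTERNAL,cv2.CHAIN_APPROX_NONE)
for c in cs:
    if len(c)>20:
        (x,y),rad=cv2.minEnclosingCircle(c); print("rackball",x,y,rad,cast("top",(x,y),.046))
hole=cv2.inRange(hsv,(5,60,130),(25,200,255)); hole[:190]=0;hole[210:]=0;hole[:,:396]=0;hole[:,420:]=0
mm=cv2.moments(hole,True); print("hole px",mm['m10']/mm['m00'],mm['m01']/mm['m00'])
g=cv2.cvtColor(im,cv2.COLOR_BGR2GRAY)
print("ball",cast("top",(143,217.5),.07))
# rack outline
w=cv2.inRange(hsv,(0,60,30),(14,255,115)); w[:,:375]=0;w[:,440:]=0;w[:140]=0;w[290:]=0
c=max(cv2.findContours(w,cv2.RETR_EXTERNAL,cv2.CHAIN_APPROX_NONE)[0],key=cv2.contourArea)
rc=cv2.minAreaRect(c); print(rc); print(cast("top",cv2.boxPoints(rc),.026))
```

```text
top [0.50619168 0.17915549 0.08949459] 0.000546581935714112 205
top [0.50606698 0.17876353 0.14458479] 0.000585953661319703 366
top 0.06 235.70963772270227 295.6452509455524 265.67744433412736
top 0.135 235.88329840501837 295.8662976245095 265.87479801476394
scene [0.50569078 0.18266236 0.08950322] 0.0007163400897051145 192
scene [0.50502228 0.18237856 0.14542348] 0.0006737516702553335 334
scene 0.06 236.91779119868266 295.87757470311817 266.3976829509004
scene 0.135 236.5171028461429 295.7120273816289 266.1145651138859
rackball 409.1697998046875 259.2264099121094 11.43428897857666 [[ 0.41618154 -0.23986264  0.046     ]]
rackball 409.3333435058594 227.3333282470703 11.571133613586426 [[ 0.48069235 -0.24134362  0.046     ]]
rackball 409.1383056640625 164.6702117919922 11.453990936279297 [[ 0.60908609 -0.24323714  0.046     ]]
hole px 405.00735294117646 199.05882352941177
ball [[0.49970163 0.28964561 0.07      ]]
((405.0, 213.5), (42.0, 129.0), 0.0)
[[ 0.37897566 -0.19133748  0.026     ]
 [ 0.64652924 -0.19519711  0.026     ]
 [ 0.64628056 -0.28258333  0.026     ]
 [ 0.3786116  -0.27720282  0.026     ]]
```

```bash
cat >> h.py <<'E'
from scipy.spatial.transform import Rotation as Rn
def quat(yaw):
    """tool x down, tool y at world heading yaw"""
    x=np.array([0,0,-1.]); y=np.array([np.cos(yaw),np.sin(yaw),0]); z=np.cross(x,y)
    q=Rn.from_matrix(np.c_[x,y,z]).as_quat(); return np.array([q[3],q[0],q[1],q[2]])
def yawof(q):
    y=Rn.from_quat([q[1],q[2],q[3],q[0]]).as_matrix()[:,1]; return np.arctan2(y[1],y[0])
E
python3 - <<'E'
from h import *
s=r.get_state(); print(np.degrees(yawof(s["orientation"])))
C=np.array([.5058,.1807])
for a in np.radians([93,60,30,0,-30,-60,-94,120,150,180,210,240,266]):
    for k in (-1,1):
        p=[*(C+.101*np.array([np.cos(a),np.sin(a)])),.047]
        j=r.solve_ik(p,quat(a+k*np.pi/2)); p[2]=.2
        j2=r.solve_ik(p,quat(a+k*np.pi/2))
        print(round(np.degrees(a)),k,None if j is None else np.round(j,2),None if j2 is None else np.round(j2[[0,6]],2))
for k in (-1,1):
    for z in (.026,.2): print('rack',k,r.solve_ik([.545,-.241,z],quat(k*np.pi/2)))
# scene check of rack balls
im=cv2.imread("pics/scene0.png"); hsv=cv2.cvtColor(im,cv2.COLOR_BGR2HSV)
m=cv2.inRange(hsv,(0,0,85),(180,80,255)); m[:,:165]=0;m[:,230:]=0;m[:260]=0;m[400:]=0
for c in cv2.findContours(m,cv2.RETR_EXTERNAL,cv2.CHAIN_APPROX_NONE)[0]:
    if len(c)>20:
        (x,y),rad=cv2.minEnclosingCircle(c); print("rackball",x,y,rad,cast("scene",(x,y),.046))
E
```

```text
-70.70160288853134
93 -1 [ 0.19  0.55 -0.98  1.81  0.52  1.06 -0.93] [ 0.4  -0.91]
93 1 [ 0.26  0.61 -1.09  1.81  0.61  1.11  2.15] [0.29 2.33]
60 -1 [ 0.12  0.57 -0.83  1.71  0.47  1.08 -1.39] [ 0.29 -1.38]
60 1 [ 0.28  0.71 -1.1   1.7   0.68  1.17  1.62] [0.29 1.77]
30 -1 [ 0.2   0.62 -0.87  1.65  0.52  1.11 -1.86] [ 0.27 -1.79]
30 1 [ 0.34  0.74 -1.1   1.65  0.7   1.2   1.17] [0.34 1.31]
0 -1 [ 0.21  0.57 -0.76  1.67  0.44  1.08 -2.25] [ 0.32 -2.2 ]
0 1 [ 0.36  0.68 -0.99  1.66  0.61  1.15  0.78] [0.34 0.93]
-30 -1 [ 0.22  0.49 -0.64  1.74  0.33  1.02 -2.63] [ 0.33 -2.58]
-30 1 [ 0.43  0.6  -0.94  1.73  0.54  1.1   0.36] [0.41 0.52]
-60 -1 [-1.16  0.66  1.22  1.91 -0.71  1.09 -2.27] [-1.24 -2.54]
-60 1 [ 0.5   0.5  -0.91  1.84  0.45  1.03 -0.07] [0.48 0.11]
-94 -1 [ 0.69  0.44 -1.09  1.97  0.47  1.01  2.45] None
-94 1 [ 0.55  0.36 -0.91  1.98  0.35  0.97 -0.6 ] [ 0.57 -0.4 ]
120 -1 [ 0.36  0.58 -1.2   1.91  0.61  1.08 -0.57] [ 0.21 -0.23]
120 1 [ 0.29  0.5  -1.09  1.92  0.52  1.04  2.64] None
150 -1 [ 0.46  0.44 -1.21  2.03  0.49  1.01  0.05] [0.31 0.41]
150 1 [-1.34  0.22  0.82  
[... 476 characters left out ...]
[ 0.55  0.36 -0.91  1.98  0.35  0.97 -0.6 ] [ 0.57 -0.4 ]
rack -1 [ 0.53261749  0.42555021 -0.23255468  1.7974718   0.11877697  0.93212626
 -1.32166115]
rack -1 [ 0.54782746  0.25611    -0.24525158  1.63366111  0.06465068  1.25977834
 -1.28033322]
rack 1 [ 0.77862661  0.47255172 -0.53922712  1.78440404  0.28854066  0.96373809
  1.69214509]
rack 1 [ 0.79143457  0.29075653 -0.54282854  1.62100867  0.1555216   1.27317939
  1.79223067]
rackball 200.5 371.0 16.225080490112305 [[ 0.60487848 -0.23841003  0.046     ]]
rackball 190.23170471191406 312.5209045410156 14.337167739868164 [[ 0.4775813  -0.23572439  0.046     ]]
rackball 185.5 287.5 13.285429954528809 [[ 0.41262395 -0.2349305   0.046     ]]
```

Run:
```python
from h import *
C=np.array([.5058,.1807]); a=np.radians(93)
p=[*(C+.101*np.array([np.cos(a),np.sin(a)])),.2]
r.move_ptp(p,quat(a+np.pi/2))
s=r.get_state(); print(s["t"],s["tcp_pos"],s["joint_pos"])
m=r.camera_model("wrist"); im=r.get_image("wrist"); cv2.imwrite("pics/w1.png",im); np.save("w1.npy",m["camera_from_world"])
```

```text
3.4333 [0.50101045 0.28083603 0.19988982] [ 0.29090975  0.39114898 -1.09305702  1.65550681  0.35758794  1.31536772
  2.32871292]
```

View pics/w1.png

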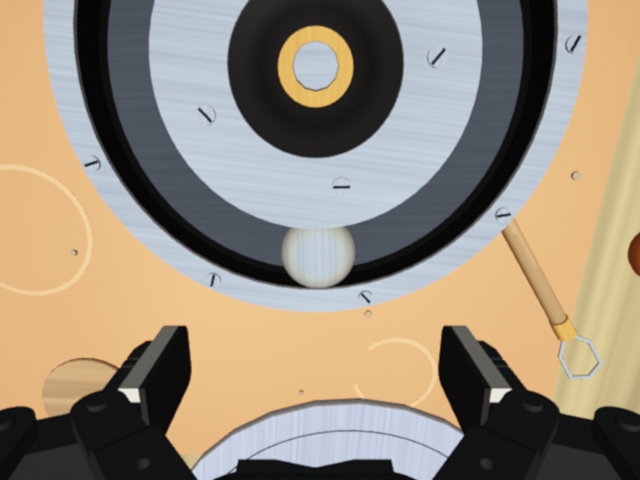

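```bash
cat >> h.py <<'E'
def wristfit(im,m,c0):
    hsv=cv2.cvtColor(im,cv2.COLOR_BGR2HSV)
    k=cv2.inRange(hsv,(80,0,120),(180,75,255)); k[330:]=0
    cs,_=cv2.findContours(k,cv2.RETR_CCOMP,cv2.CHAIN_APPROX_NONE)
    u=np.vstack([c[:,0,:] for c in cs]); u=u[(u[:,1]>2)&(u[:,1]<326)]
    P=cast("wrist",u,.091,m)[:,:2]; out=[]
    for R in (.09,.130,.145):
        c=np.array(c0)
        for i in range(6):
            d=np.hypot(*(P-c).T); s=abs(d-R)<(.008 if i<3 else .003)
            if s.sum()<10: break
            f,e=circfit(P[s]); c=f[:2]; R=f[2]
        else: out.append((np.round(f,4),round(e,5),s.sum()))
    return k,out
E
python3 - <<'E'
from h import *
m=r.camera_model("wrist"); im=cv2.imread("pics/w1.png")
k,o=wristfit(im,m,[.5058,.1807]); print(*o,sep="\n"); cv2.imwrite("pics/w1k.png",k)
print("ball",cast("wrist",(318.5,252),.07,m), "stub",cast("wrist",(315.5,66),.105,m))
E
```

```text
(array([0.5065, 0.1815, 0.0906]), np.float64(0.00022), np.int64(603))
(array([0.5066, 0.1812, 0.1306]), np.float64(0.00015), np.int64(761))
(array([0.5066, 0.1812, 0.1456]), np.float64(0.00023), np.int64(858))
ball [[0.49829226 0.29351289 0.07      ]] stub [[0.50621629 0.18165877 0.105     ]]
```

View pics/w1k.png

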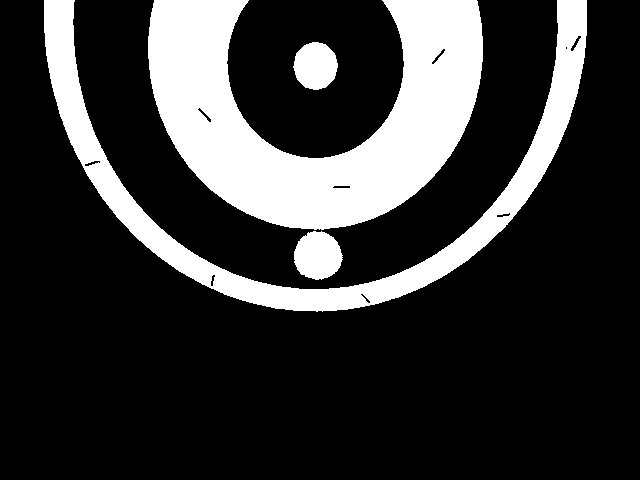

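```bash
cat >> h.py <<'E'
C=np.array([.5064,.1813])
def pose(deg,rc,z):
    a=np.radians(deg); return [*(C+rc*np.array([np.cos(a),np.sin(a)])),z],quat(a+np.pi/2)
def st(tag):
    s=r.get_state(); print(tag,round(s["t"],2),np.round(s["tcp_pos"],4),np.round(s["ft_force"],1),"w",round(s["width"],4),"j7",round(s["joint_pos"][6],2)); return s
E
python3 - <<'E'
from h import *
p,q=pose(94,.101,.105); r.move_l(p,q,.15); st("a")
p,q=pose(94,.101,.047); r.move_l(p,q,.08); st("b")
for d in range(79,3,-15):
    p,q=pose(d,.101,.047)
    r.move_l(p,q,.06); s=st(d)
    if np.linalg.norm(s["ft_force"])>25: print("STOP"); break
cv2.imwrite("pics/w2.png",r.get_image("wrist")); cv2.imwrite("pics/t2.png",r.get_image("top"))
E
```

```text
a 4.27 [0.4997 0.2826 0.1058] [0.1 0.2 0. ] w 0.0854 j7 2.27
b 5.14 [0.4995 0.2824 0.0473] [ 0.6 -0.7 -0.6] w 0.0853 j7 2.22
79 5.73 [0.5255 0.2807 0.0473] [-0.2  0.   0.9] w 0.0853 j7 2.01
64 6.33 [0.5501 0.2723 0.047 ] [ 0.1 -0.8  0.2] w 0.0855 j7 1.81
49 6.92 [0.5721 0.258  0.047 ] [-0.4  0.1 -0.1] w 0.0854 j7 1.61
34 7.51 [0.5896 0.2383 0.047 ] [ 0.1  0.8 -0.4] w 0.0855 j7 1.42
19 8.1 [0.6015 0.2149 0.047 ] [-0.3 -0.2  0.6] w 0.0853 j7 1.22
4 8.69 [0.6069 0.1891 0.047 ] [-0.7  0.3 -0.4] w 0.0853 j7 1.02
```

View pics/w2.png

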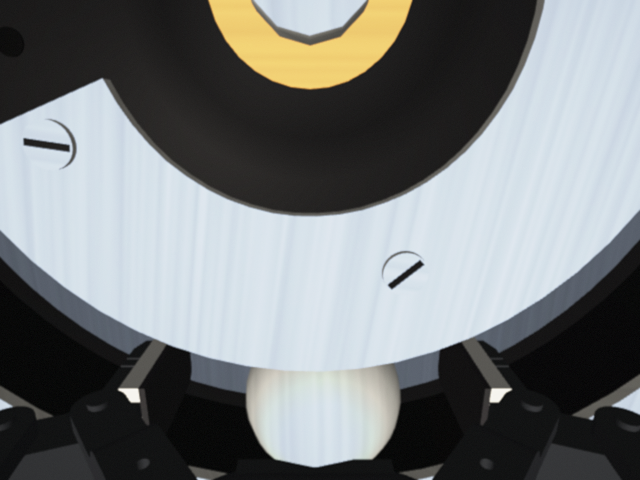

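The ball travels between the pads (cols 247–400, pads at 190 and 440), and forces are nil. I'll carry on to the gap.

Run:
```python
from h import *
for d in (-11,-26,-41,-56,-71,-83,-94):
    p,q=pose(d,.101 if d>-80 else (.104 if d>-90 else .108),.047 if d>-90 else .049)
    r.move_l(p,q,.06 if d>-80 else .045); s=st(d)
    if np.linalg.norm(s["ft_force"])>25: print("STOP"); break
r.hold(.2)
cv2.imwrite("pics/w3.png",r.get_image("wrist")); cv2.imwrite("pics/s3.png",r.get_image("scene"))
```

```text
-11 9.38 [0.6055 0.1626 0.0471] [-0.  -0.9 -0.1] w 0.0856 j7 0.83
-26 9.97 [0.5972 0.1377 0.0471] [-0.2 -0.4  0.2] w 0.0854 j7 0.63
-41 10.57 [0.5828 0.1157 0.0471] [ 0.6  0.5 -0.3] w 0.0854 j7 0.42
-56 11.16 [0.5632 0.0981 0.0471] [ 0.5 -0.7 -0.3] w 0.0856 j7 0.2
-71 11.75 [0.5397 0.0862 0.0471] [-0.2 -0.1  0.8] w 0.0853 j7 -0.02
-83 12.38 [0.5195 0.0783 0.0471] [-0.1  0.1  0.3] w 0.0854 j7 -0.21
-94 12.99 [0.4992 0.0737 0.0491] [0.4 0.1 0.2] w 0.0855 j7 -0.38
```

View pics/w3.png

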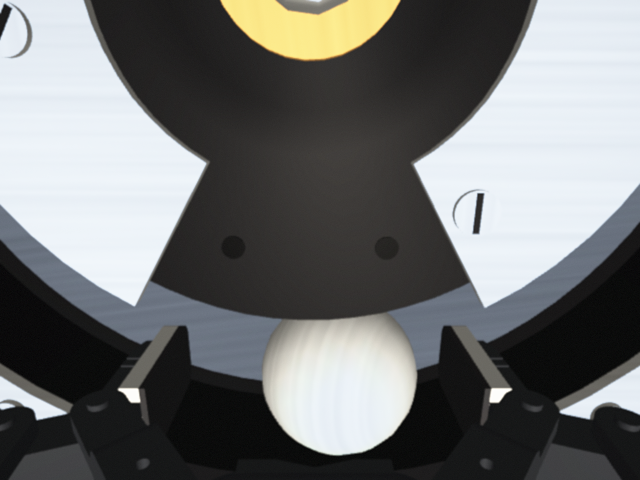

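View pics/s3.png

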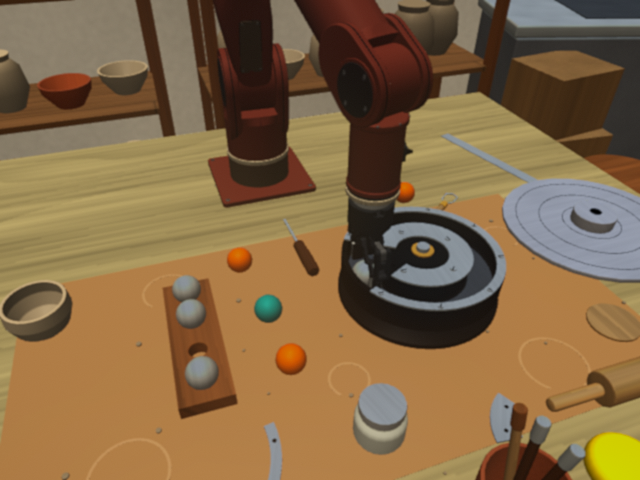

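Run:
```python
from h import *
b=cast("wrist",(340,380),.07)[0]; print(b,np.hypot(*(b[:2]-C)))
r.close(); r.hold(.2); st("closed")
cv2.imwrite("pics/w4.png",r.get_image("wrist"))
```

```text
[0.50759838 0.06578745 0.07      ] 0.11551876339145506
closed 13.93 [0.4994 0.0737 0.0495] [1.  0.8 5.4] w 0.0477 j7 -0.38
```

View pics/w4.png

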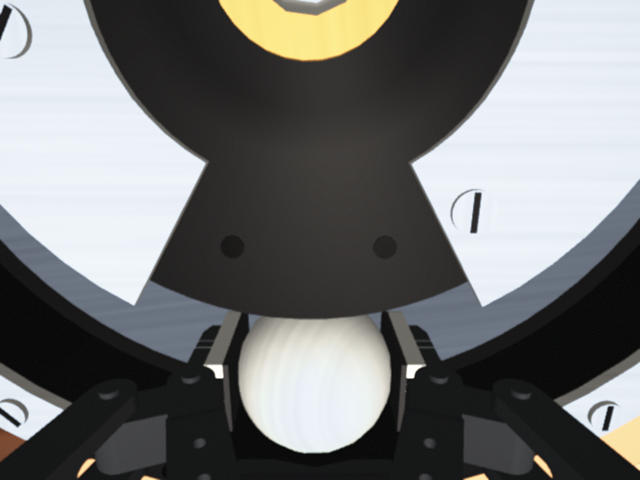

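Run:
```python
from h import *
p,q=pose(-94,.108,.060); r.move_l(p,q,.05); st("l1")
p,q=pose(-94,.108,.20); r.move_l(p,q,.12); r.hold(.2); st("l2")
m=r.camera_model("wrist"); cv2.imwrite("pics/w5.png",r.get_image("wrist")); cv2.imwrite("pics/s5.png",r.get_image("scene")[150:400,300:560])
```

```text
l1 14.35 [0.4986 0.0735 0.0599] [-0.6 -0.6 -4.1] w 0.0475 j7 -0.38
l2 15.87 [0.4986 0.0735 0.1994] [ 0.   0.4 -4.7] w 0.0474 j7 -0.33
```

View pics/w5.png

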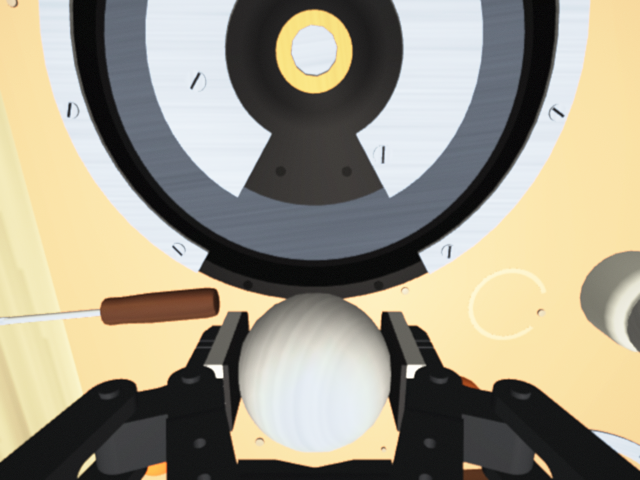

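View pics/s5.png

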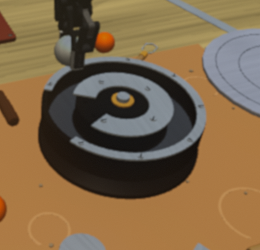

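Run:
```python
from h import *
r.move_ptp([.465,-.24,.2],quat(-np.pi/2)); r.hold(.2); st("v")
m=r.camera_model("wrist"); im=r.get_image("wrist"); cv2.imwrite("pics/w6.png",im)
```

```text
v 17.37 [ 0.4656 -0.2388  0.2   ] [ 0.1 -0.1 -4.3] w 0.0478 j7 -1.18
```

View pics/w6.png

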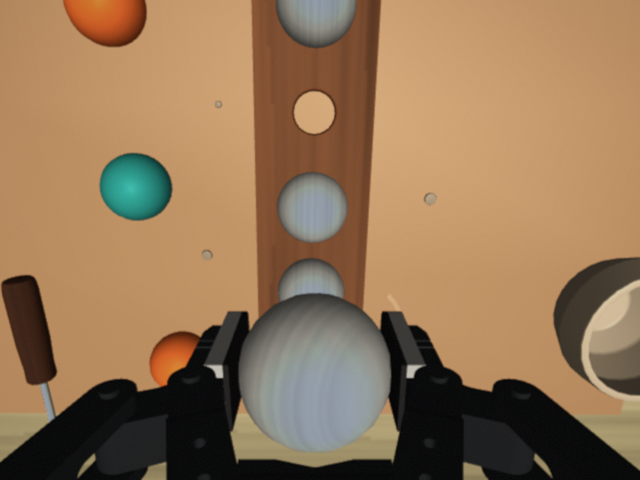

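```bash
cat >> h.py <<'E'
def sphere(n,cont,m,R=.025):
    """sphere centre from silhouette pixels: least squares on tangent-cone"""
    from scipy.optimize import least_squares
    T=np.array(m["camera_from_world"])
    d=np.c_[cont,np.ones(len(cont))]@np.linalg.inv(m["K"]).T; d/=np.linalg.norm(d,axis=1)[:,None]
    f=lambda c:np.linalg.norm(np.cross(d,c),axis=1)-R
    d0=d.mean(0); s=least_squares(f,d0*.3,loss='soft_l1',f_scale=.0005)
    return T[:3,:3].T@(s.x-T[:3,3]),np.abs(s.fun).mean()
E
python3 - <<'E'
from h import *
m=r.camera_model("wrist"); im=cv2.imread("pics/w6.png"); hsv=cv2.cvtColor(im,cv2.COLOR_BGR2HSV)
for p in ((270,112),(314,112),(314,93),(314,134),(312,207),(312,180),(350,112),(315,370),(315,300)): print(p,hsv[p[1],p[0]])
tip=st("x")["tcp_pos"]
# hole: bright mat through the hole
h=cv2.inRange(hsv,(5,60,150),(25,255,255)); h[:,:285]=0;h[:,345:]=0;h[:80]=0;h[145:]=0
c=max(cv2.findContours(h,cv2.RETR_EXTERNAL,cv2.CHAIN_APPROX_NONE)[0],key=cv2.contourArea)
for z in (.026,0): 
    f,e=circfit(cast("wrist",c[:,0],z,m)[:,:2]); print("bright",z,f,e)
# steel blobs: low saturation
k=cv2.inRange(hsv,(0,0,60),(180,95,255)); 
cv2.imwrite("pics/w6k.png",k)
g=cv2.cvtColor(im,cv2.COLOR_BGR2GRAY); cv2.imwrite("pics/w6h.png",cv2.resize(im[70:150,260:380],None,fx=6,fy=6,interpolation=cv2.INTER_NEAREST))
E
```

```text
(270, 112) [ 12 155 135]
(314, 112) [ 16 108 211]
(314, 93) [ 16 107 213]
(314, 134) [ 13 141 105]
(312, 207) [106  33 172]
(312, 180) [ 27  19 136]
(350, 112) [ 11 155 128]
(315, 370) [102  28 164]
(315, 300) [20 23 67]
x 17.42 [ 0.4655 -0.2391  0.2   ] [ 0.6  0.3 -5.2] w 0.0476 j7 -1.18
bright 0.026 [ 0.54388542 -0.23770841  0.01400843] 0.00017419415212773767
bright 0 [ 0.54400127 -0.23766577  0.01515389] 0.00018843011731931538
```

View pics/w6h.png

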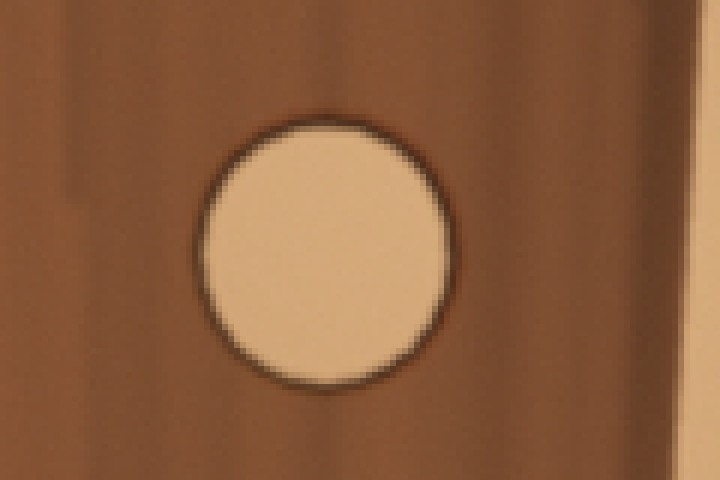

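View pics/w6k.png

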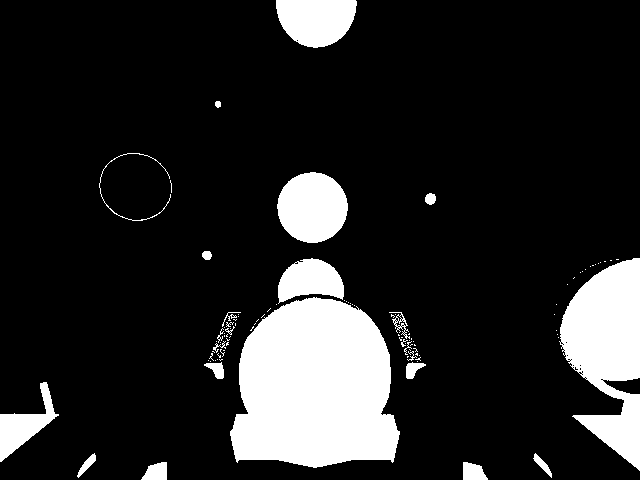

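Run:
```python
from h import *
m=r.camera_model("wrist"); im=cv2.imread("pics/w6.png"); hsv=cv2.cvtColor(im,cv2.COLOR_BGR2HSV)
k=cv2.inRange(hsv,(0,0,60),(180,95,255))
def pts(x0,y0,x1,y1):
    w=np.zeros_like(k); w[y0:y1,x0:x1]=k[y0:y1,x0:x1]
    c=max(cv2.findContours(w,cv2.RETR_EXTERNAL,cv2.CHAIN_APPROX_NONE)[0],key=cv2.contourArea)[:,0]
    return c[(c[:,1]<y1-2)&(c[:,1]>y0+1)]
c2=sphere("wrist",pts(265,160,360,252),m); print("c2",c2)
c3=sphere("wrist",pts(265,0,370,60),m); print("c3",c3)
c=pts(236,285,394,410); c=c[(c[:,1]>296)]
b=sphere("wrist",c,m); print("held",b)
print("ellipse c2",cast("wrist",cv2.minEnclosingCircle(pts(265,160,360,252))[0],.046,m))
tcp=r.get_state()["tcp_pos"]; print(b[0]-tcp)
u=cv2.fitEllipse(c.reshape(-1,1,2)); print(u, cast("wrist",u[0],tcp[2]+.0205,m)-tcp)
```

```text
c2 (array([ 0.47838253, -0.23665852,  0.0395622 ]), np.float64(0.0001725697788549964))
c3 (array([ 0.60930064, -0.23884306,  0.04168518]), np.float64(0.00015498123738420322))
held (array([ 0.46013603, -0.23864478,  0.2196341 ]), np.float64(0.00029891100092706253))
ellipse c2 [[ 0.4799424  -0.23658167  0.046     ]]
[-0.00532758  0.00043134  0.0195993 ]
((314.6315002441406, 373.5957946777344), (149.9619598388672, 154.26756286621094), 49.3401985168457) [[-0.00517498  0.00054281  0.0205    ]]
```

```bash
cat >> h.py <<'E'
def rel(pic):
    m=r.camera_model("wrist"); im=r.get_image("wrist"); cv2.imwrite(pic,im); hsv=cv2.cvtColor(im,cv2.COLOR_BGR2HSV)
    k=cv2.inRange(hsv,(0,0,60),(180,95,255))
    cv2.imwrite(pic.replace(".png","k.png"),k); return m,im,k
E
python3 - <<'E'
from h import *
yaw=-np.pi/2-.017
r.move_l([.5494,-.2382,.2],quat(yaw),.12); r.move_l([.5494,-.2382,.075],quat(yaw),.1); r.hold(.2); st("low")
rel("pics/w7.png"); cv2.imwrite("pics/t7.png",r.get_image("top"))
E
```

```text
low 19.87 [ 0.5496 -0.2383  0.0755] [ 0.2  0.1 -5.8] w 0.0478 j7 -1.25
```

View pics/w7.png

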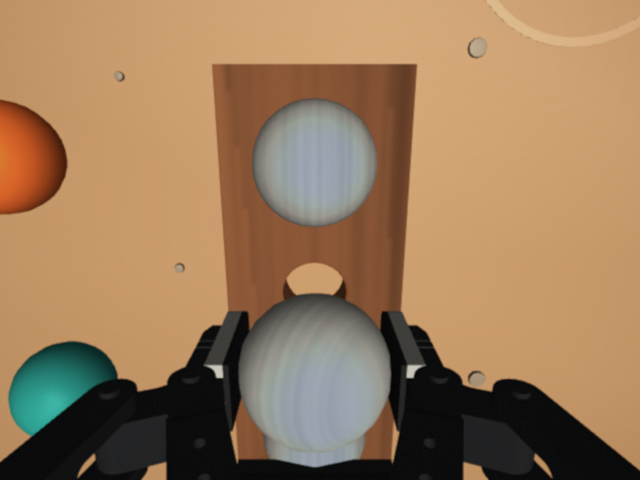

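View pics/w7k.png

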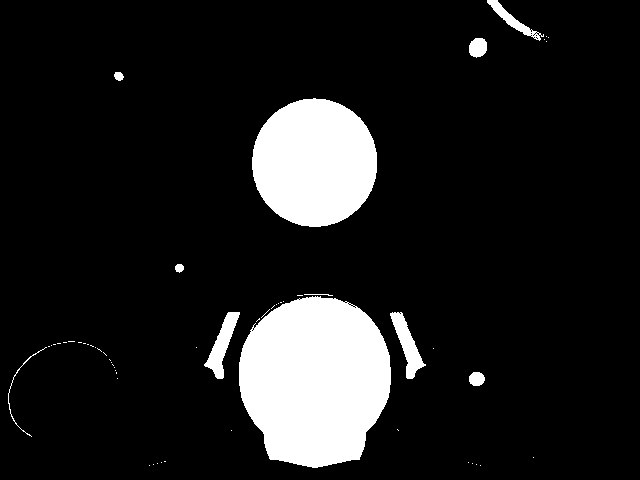

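Run:
```python
from h import *
m=r.camera_model("wrist"); im=cv2.imread("pics/w7.png"); k=cv2.imread("pics/w7k.png",0)
def pts(x0,y0,x1,y1):
    w=np.zeros_like(k); w[y0:y1,x0:x1]=k[y0:y1,x0:x1]
    c=max(cv2.findContours(w,cv2.RETR_EXTERNAL,cv2.CHAIN_APPROX_NONE)[0],key=cv2.contourArea)[:,0]
    return c[(c[:,1]<y1-2)&(c[:,1]>y0+1)]
tcp=r.get_state()["tcp_pos"]; 
cc=pts(230,85,400,240); c3=sphere("wrist",cc,m)
c=pts(236,285,394,425); c=c[(c[:,1]>296)]; b=sphere("wrist",c,m)
print("c3",c3,"held",b,"held-tcp",b[0]-tcp,"c3-held",c3[0]-b[0])
print("c3 cast",cast("wrist",cv2.fitEllipse(cc.reshape(-1,1,2))[0],.046,m),"held cast",cast("wrist",cv2.fitEllipse(c.reshape(-1,1,2))[0],tcp[2]+.0205,m))
# visible upper rim of hole at z=.026
hsv=cv2.cvtColor(im,cv2.COLOR_BGR2HSV)
w=cv2.inRange(hsv,(0,120,0),(20,255,175)); 
row=[]
for x in range(292,340,2):
    col=w[240:292,x]; y=240+np.argmax(col==0); row.append((x,y))
P=cast("wrist",row,.026,m)[:,:2]; print(row[::4])
from scipy.optimize import least_squares
s=least_squares(lambda p:np.hypot(P[:,0]-p[0],P[:,1]-p[1])-.0155,[.544,-.238]); print("hole",s.x,abs(s.fun).mean())
```

```text
c3 (array([ 0.64348754, -0.25727937,  0.21743594]), np.float64(7.701869551264654e-05)) held (array([ 0.54458002, -0.23764432,  0.0946518 ]), np.float64(0.00026400584954833423)) held-tcp [-0.00495315  0.00060533  0.01940831] c3-held [ 0.09890753 -0.01963504  0.12278414]
c3 cast [[ 0.60836175 -0.23849614  0.046     ]] held cast [[ 0.54430588 -0.23759973  0.09574349]]
[(292, np.int64(271)), (300, np.int64(266)), (308, np.int64(264)), (316, np.int64(263)), (324, np.int64(265)), (332, np.int64(268))]
hole [ 0.54333716 -0.23736879] 8.934839985093363e-05
```

Run:
```python
from h import *
x,y=.5492,-.2382
r.move_l([x,y,.032],None,.06); st("a")
for z in (.029,.027,.0255):
    r.move_l([x,y,z],None,.03); r.hold(.1); s=st(z)
    if s["ft_force"][2]>2: break
cv2.imwrite("pics/w8.png",r.get_image("wrist"))
```

```text
a 20.83 [ 0.5495 -0.2383  0.0323] [ 0.3  0.6 -4.7] w 0.0477 j7 -1.26
0.029 21.18 [ 0.5493 -0.2382  0.0291] [ 0.8 -0.2 -5. ] w 0.0478 j7 -1.26
0.027 21.53 [ 0.5492 -0.2383  0.027 ] [ 0.  -0.8 -4. ] w 0.0474 j7 -1.26
0.0255 21.88 [ 0.5494 -0.2383  0.0262] [-3.8  0.3  5.6] w 0.0475 j7 -1.26
```

View pics/w8.png

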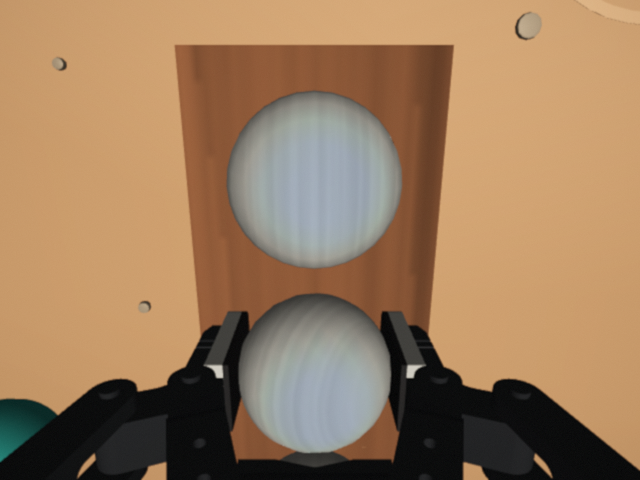

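Run:
```python
from h import *
r.move_l([.5482,-.2382,.0258],None,.02); r.hold(.1); st("adj")
r.release(); r.hold(.3); st("open")
r.move_l([.5482,-.2382,.16],None,.08); r.hold(.3); st("up")
r.move_l([.47,-.2382,.2],None,.1); r.hold(.3); st("view")
rel("pics/w9.png"); cv2.imwrite("pics/t9.png",r.get_image("top")); cv2.imwrite("pics/s9.png",r.get_image("scene"))
```

```text
adj 22.28 [ 0.5481 -0.2382  0.0257] [-2.7 -0.3  0. ] w 0.0476 j7 -1.26
open 23.05 [ 0.5482 -0.2382  0.0258] [-0.2  1.   0.3] w 0.0849 j7 -1.26
up 25.18 [ 0.5481 -0.2382  0.1599] [ 0.9 -0.5  0.1] w 0.0854 j7 -1.25
view 26.5 [ 0.4701 -0.2381  0.1997] [-0.1 -0.8 -0.5] w 0.0853 j7 -1.2
```

View pics/w9.png

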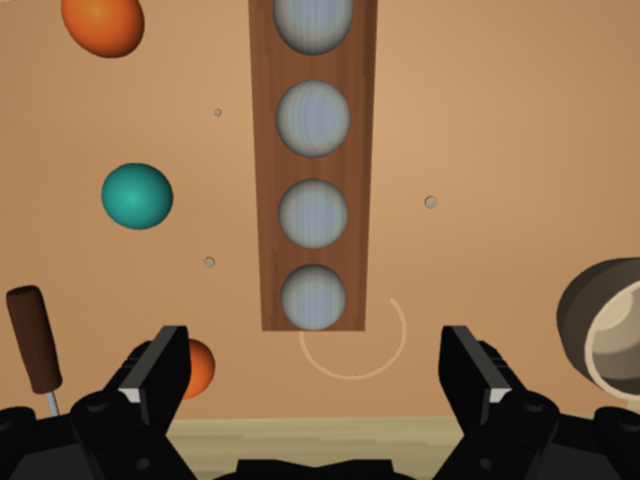

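View pics/s9.png

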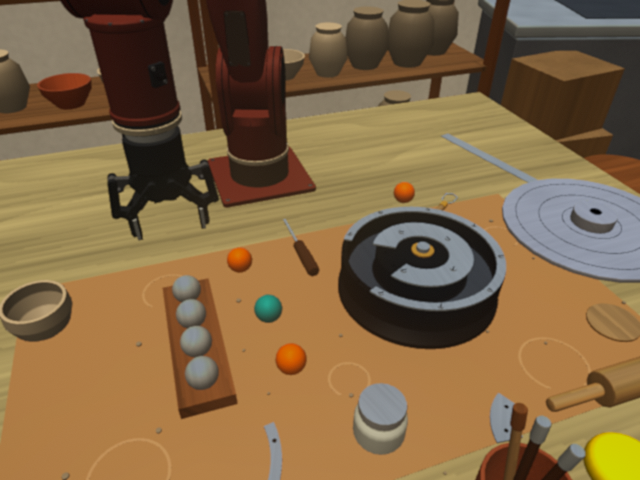

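All four balls sit in line in the rack (wrist view, about (313,118) for the placed one, (313,214) and (313,297) for two neighbours). I'll check the spacing in numbers, then hand in.

Run:
```python
from h import *
m=r.camera_model("wrist"); k=cv2.imread("pics/w9k.png",0)
for y0,y1 in ((70,165),(166,255),(256,332)):
    w=np.zeros_like(k); w[y0:y1,268:358]=k[y0:y1,268:358]
    c=max(cv2.findContours(w,cv2.RETR_EXTERNAL,cv2.CHAIN_APPROX_NONE)[0],key=cv2.contourArea)
    e=cv2.fitEllipse(c); print(np.round(e[0],1),np.round(e[1],1),cast("wrist",e[0],.046,m))
r.close_job(); print(r.get_state()["t"])
```

```text
[312.7 118.3] [74.1 77.3] [[ 0.54458433 -0.23758061  0.046     ]]
[312.7 213.4] [69.2 69.3] [[ 0.47994973 -0.2365056   0.046     ]]
[312.9 297.5] [64.2 65.3] [[ 0.41505277 -0.23552072  0.046     ]]
the job is handed in; nothing more can be done
the job is handed in; nothing more can be done
```

The ball is out of the race and sitting in the rack's formerly empty hole. I handed the job in at about 26.6 s; no verdict is reported.

**What I did:** I straddled the ball with the open fingers through the slot and pushed it about 170° round the far side to the gap. There I gripped it, lifted it, lowered it into the hole while still held, and let go.

**Last checks:**
- **Placed ball:** it lies at (0.5446, -0.2376). The hole measured (0.544, -0.2377) before placing, so they agree within about 1 mm.
- **Spacing:** the next two balls down the row are spaced 64.6 and 64.9 mm, against the nominal 64 mm.
- **Neighbouring balls:** clean2 reads the same as before, (0.4799, -0.2365). Clean1 and clean3 look seated in the last wrist and scene pictures, but I did not re-measure clean3 or compare clean1 with its start position.
- **Forces:** the wrist force readings I took stayed below about 7 N, and the gripper ended open and clear of everything.

**What disagreed:**
- The top and scene cameras differed by 3 to 5 mm, so I relied on the wrist camera.
- A sideways force of 3 to 4 N showed as the ball touched the hole's rim. I shifted 1 mm and still read 2.7 N before releasing.
- One sphere fit for clean3 gave an impossible position. I discarded it and used a ray cast onto the ball's height instead.

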